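Snap a storage box's lid shut behind the bar

ROBOT

A 6-joint arm with a two-finger parallel gripper is mounted at the origin on the work surface. World frame = base frame: x ahead of the robot, y to its left, z up, the work surface at z = 0. Lengths are in m, angles in degrees, forces in N, time in s.
With the tool pointing down it reaches from about 0.375 to 0.75 m from the base axis. Payload 9 kg.
Tool frame: the origin (TCP) lies where the fingers leave the gripper's body, on its centre line; the fingertips stand 73 mm ahead of it and the grasp point (between the pads) lies 54 mm ahead of it (robot.tip_reach is the distance from the TCP to the fingertips, in m); z points along the fingers, y is the direction in which the jaws open and shut (so a half turn about z gives the same grasp; the last joint's range is limited). The gripper opens to 85 mm and grips with 20 to 120 N. Pads are 22 mm wide; open, the fingers measure 114 mm over their backs; the gripper's body (76 mm by 85 mm) begins 54 mm behind the grasp point. The pads swing forward as they close: fully open they stand 13 mm farther back than shut.
Start: joints at [-76.415, 5.964, 5.575, 89.605, 0, 77.527], TCP at [0.264, -0.539, 0.304] pointing down, gripper open.
Joint ranges: [-171.21, 171.21], [-48.23, 106.86], [-62.78, 66.21], [-105.2, 120.99], [-86.42, 89.51], [-180, 180]. Speed limits (degrees/s): [127.2, 127.2, 147.25, 180, 180, 180].

INTERFACE

Orientations are given as [roll, pitch, yaw] about the fixed x, y, z axes, in that order (R = Rz(yaw) Ry(pitch) Rx(roll)).
In Python, from plant import robot gives the robot as it stands. Calls block until the motion is done:
- robot.move_pose(position, orientation): joint-space move of the TCP to a pose.
- robot.line_to(position, vel=0.15, rotation=None, guard=None): straight line of the TCP; rotation=None keeps the orientation; vel is the mean speed in m/s. With guard (N) it stops when the force on the tool has changed by that much, and returns True; else False.
- robot.goto_joints(angles): joint-space move.
- robot.set_gripper(opening): finger opening in m; the grip force is fixed at half the most; returns when the fingers have stopped.
- robot.pause(seconds).
- robot.ik(position, orientation): joint angles nearest the present ones, or None.
- robot.observe(): the state.
- robot.grab_frame(name): name is "scene" or "top" or "wrist"; returns the picture (384x512x3 uint8, blue, green, red); there is no depth.
- robot.get_calibration(name): a dict with "vertical_fov" (degrees; the focal length in pixels is half the picture's height over the tangent of half this angle, whatever the lens; pixels are square), "cx", "cy" (the principal point, pixels), "rvec" (rotation vector, rad) and "tvec" (3), from world to camera coordinates, as OpenCV has them. Camera axes: x right, y down, z forward; pixel columns grow to the right and rows downward; lengths in m; the calibration is good to about 2 mm. A picture is of the moment at which its call begins: read the wrist's pose just before it. get_calibration takes no time and is no camera call; for the wrist camera it gives the pose at the moment of the call.
A pose or a line that the arm cannot do raises robot.IKError and nothing moves.
- robot.job_done(): hands the job in, once; it reports no verdict.
The state is a dict: "time": time; "q": joint angles; "qvel": joint speeds; "joint_torque": joint torques, N m; "tool_pos": TCP position; "tcp_rot": TCP orientation; "ft_force": force on the tool from outside, world axes, zero at the start; "torque": the same for the moment, N m; "gripper_width": finger opening in m.
Only numpy, scipy, OpenCV 4.12 (cv2) and the standard library are available. Lean on these libraries where they do the work, as an engineer would, in place of code of your own. Each camera call takes 0.05 s, during which the arm holds its last target. There are 200 camera calls.

TASK

The lid of the grey storage box on the bar is not closed yet: the rim section on each of its four sides is popped up. Press round the rim with the fingertips, section by section in any order, until all four have clicked down flush and stay shut. Do not pick up, tip or shove the box, and leave the other things on the bar where they stand.

Things in the scene. Friction and masses are not known exactly. Their poses are not given: they have to be found in the camera images.
- box: Loose grey plastic box, 150 (its x) by 190 mm (its y), about 1 kg, with a white lid. Origin: centre of its underside, z up; the lid's flat top is 92 mm above. The lid's middle and four corners are seated; between the corners its rim is four hinged sections, one per side, all popped up: x sides 130 mm long, hinged at x = -47 and +47 mm; y sides 90 mm long, hinged at y = -67 and +67 mm.
- flap_near (a joint): Tilt of the rim section on the box's -x side: 0 = popped up (24 degrees), 0.42 rad = shut, flush with the lid, at a hard stop. Pressed near its outer edge it resists with about 6 N at first, then less, and springs back up if let go early; past about 0.23 rad it snaps down by itself and stays.
- near_press (a point): Where to push down: point on top of the -x section (a white flap 30 mm deep from hinge to outer edge, which stands 12 mm above the lid when popped up), at the middle of its length, 22 mm out from the hinge line. It moves with the section; shut, it lies at (-69, 0, 92) mm in the box's frame, popped up about 9 mm higher.
- flap_far (a joint): Tilt of the rim section on the box's +x side: 0 = popped up (24 degrees), 0.42 rad = shut, flush with the lid, at a hard stop. Pressed near its outer edge it resists with about 6 N at first, then less, and springs back up if let go early; past about 0.23 rad it snaps down by itself and stays.
- far_press (a point): Where to push down: point on top of the +x section (a white flap 30 mm deep from hinge to outer edge, which stands 12 mm above the lid when popped up), at the middle of its length, 22 mm out from the hinge line. It moves with the section; shut, it lies at (69, 0, 92) mm in the box's frame, popped up about 9 mm higher.
- flap_left (a joint): Tilt of the rim section on the box's +y side: 0 = popped up (24 degrees), 0.42 rad = shut, flush with the lid, at a hard stop. Pressed near its outer edge it resists with about 6 N at first, then less, and springs back up if let go early; past about 0.23 rad it snaps down by itself and stays.
- left_press (a point): Where to push down: point on top of the +y section (a white flap 30 mm deep from hinge to outer edge, which stands 12 mm above the lid when popped up), at the middle of its length, 22 mm out from the hinge line. It moves with the section; shut, it lies at (0, 89, 92) mm in the box's frame, popped up about 9 mm higher.
- flap_right (a joint): Tilt of the rim section on the box's -y side: 0 = popped up (24 degrees), 0.42 rad = shut, flush with the lid, at a hard stop. Pressed near its outer edge it resists with about 6 N at first, then less, and springs back up if let go early; past about 0.23 rad it snaps down by itself and stays.
- right_press (a point): Where to push down: point on top of the -y section (a white flap 30 mm deep from hinge to outer edge, which stands 12 mm above the lid when popped up), at the middle of its length, 22 mm out from the hinge line. It moves with the section; shut, it lies at (0, -89, 92) mm in the box's frame, popped up about 9 mm higher.
- espresso_cup: Bystander, loose: white ceramic espresso cup with a handle, 64 mm wide, 60 mm high. Origin: centre of its underside.
- tamper: Bystander, loose: steel coffee tamper standing on its disc, 56 mm wide, 80 mm high. Origin: centre of its underside.
- steel_jug: Bystander, loose: steel milk jug with a handle, 72 mm wide, 85 mm high. Origin: centre of its underside.
- keg_cap: Bystander, loose: black plastic keg cap, a disc 64 mm wide, 22 mm high. Origin: centre of its underside.
- plastic_cup: Bystander, loose: frosted plastic beer cup, 84 mm wide, 120 mm high. Origin: centre of its underside.
- beer_bottle: Bystander, loose: amber glass bottle, 62 mm wide, 210 mm high. Origin: centre of its underside.
- spoon: Bystander, loose: steel spoon lying flat. Origin: the middle of its length, underside.
Things that resemble listed ones, but are neither listed nor needed, are in the scene too. Several things have the shape of the box; the one meant has the colours described above.

How it is judged (in metres and radians):
At the end, for the whole second after the job is handed in: All four rim sections are snapped shut (each joint above 0.38 of 0.42 rad) and the box stands flat and at rest on the bar, less than 50 mm from where it started (value of joint each of flap_near, flap_far, flap_left, flap_right above 0.38 rad and angle between box's own z axis and vertical below 0.05 rad and height (world z) of box below 0.008 m and distance of box from where it was at the start of the episode below 0.05 m and linear speed of box below 0.02 m/s); the robot touches nothing.
It fails at once if the box is lifted or tipped (height (world z) of box above 0.015 m or angle between box's own z axis and vertical above 0.2 rad).
It fails at once if the box is shoved more than 50 mm from its place (distance of box from where it was at the start of the episode above 0.05 m).
It fails at once if another thing on the bar is picked up, knocked over or pushed more than 25 mm (distance of any of espresso_cup, tamper, steel_jug, keg_cap, plastic_cup, beer_bottle, spoon from where it was at the start of the episode above 0.025 m).
It also fails if it takes over 45 s, if anything falls off the work surface, if the arm or the gripper's body presses on something with over 40 N, if the wrist force passes 120 N, or if a joint passes its speed limit or range.

## Working session

There is one attempt and no reset: what is moved stays moved. The work goes in short steps, each a Python script; the robot and the scene stay as the last script left them, time stands still between calls to the robot, and variables do not carry over. Pictures are saved under pics/ and viewed, about 8 in all and at most 12, crops included, and the job is handed in when it is done.

```bash
mkdir -p pics; ls
python3 - <<'E'
from plant import robot
import cv2,numpy as np
for n in("scene","top"):
    cv2.imwrite(f"pics/{n}0.png",robot.grab_frame(n)); print(n,robot.get_calibration(n))
print(robot.observe(),robot.tip_reach)
E
```

```text
pics
scene {'vertical_fov': 55.43640791130912, 'cx': 252.23664692921488, 'cy': 194.07269558836282, 'rvec': array([ 1.8702646 ,  1.38640134, -0.67285419]), 'tvec': array([-0.14801118, -0.24668787,  1.71077634])}
top {'vertical_fov': 55.563899947724664, 'cx': 255.02310872239573, 'cy': 184.2042148916999, 'rvec': array([ 2.13130706, -2.17417971,  0.1373549 ]), 'tvec': array([-0.01428433,  0.5302038 ,  1.36211477])}
{'time': 0.1, 'q': array([-7.64175163e+01,  5.99467168e+00,  5.53171931e+00,  8.96039152e+01,
       -7.15756696e-04,  7.75290893e+01]), 'qvel': array([ 0.02185254, -0.09984626,  0.05697977,  0.00738911, -0.05114774,
       -0.0200233 ]), 'joint_torque': array([ 4.09884669e-03, -5.58204889e+01,  5.04722357e+01,  1.29238976e-02,
       -3.95807301e-04,  4.76538574e-06]), 'tool_pos': array([ 0.26350332, -0.53880978,  0.30320736]), 'tcp_rot': array([-1.79934556e+02, -1.37407778e-02,  2.60533870e+01]), 'ft_force': array([0.10948693, 0.08444907, 0.17475155]), 'torque': array([-0.00860695, -0.01775353, -0.01043365]), 'gripper_width': 0.08564778469775917} 0.0726
```

View pics/top0.png

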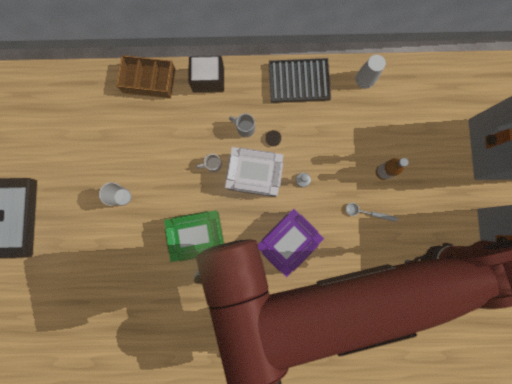

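View pics/scene0.png

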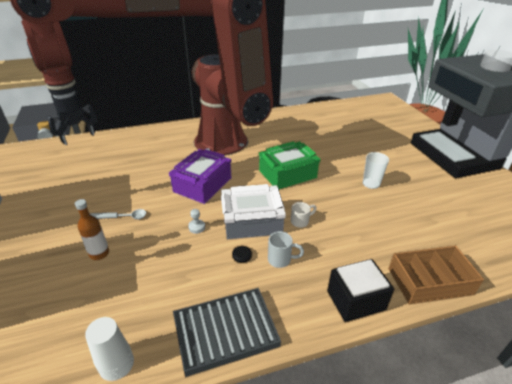

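Run:
```python
import cv2
t=cv2.imread("pics/top0.png")[125:215,190:320]
cv2.imwrite("pics/crop0.png",cv2.resize(t,None,fx=6,fy=6,interpolation=cv2.INTER_CUBIC))
```

```text
(no output)
```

View pics/crop0.png

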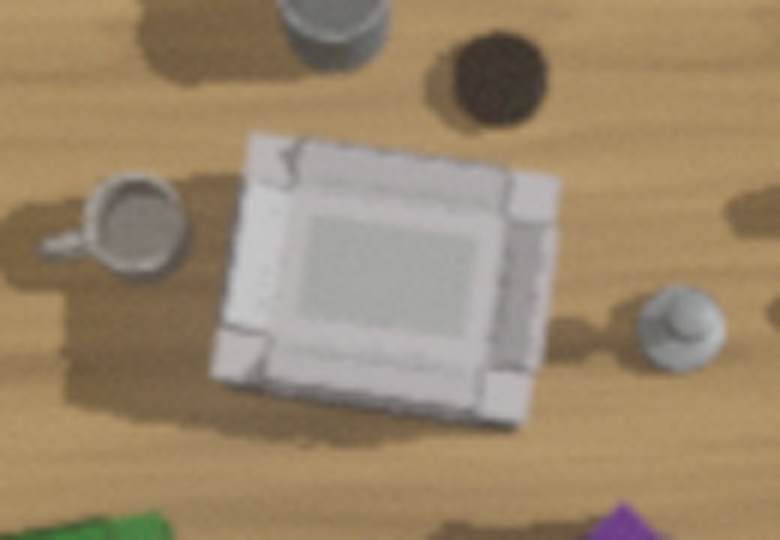

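The candidates are the green box at top (195,236), the purple box at (291,243) and the grey box with a white lid at (255,172). I choose the grey one; the crop shows four popped-up sections. Its lid corners in the crop are (250,132), (560,177), (523,425) and (212,378).

```bash
cat > h.py <<'E'
import numpy as np, cv2
from scipy.optimize import least_squares
from plant import robot
def K(c): f=192/np.tan(np.radians(c["vertical_fov"]/2)); return np.array([[f,0,c["cx"]],[0,f,c["cy"]],[0,0,1]])
def proj(c,P): return cv2.projectPoints(np.float64(P),c["rvec"],c["tvec"],K(c),None)[0][:,0]
def back(c,uv,z):
    R=cv2.Rodrigues(c["rvec"])[0]; t=c["tvec"]; d=R.T@np.linalg.inv(K(c))@[uv[0],uv[1],1]; o=-R.T@t
    return o+d*(z-o[2])/d[2]
def world(b,p):
    a=b[2]; p=np.asarray(p,float); return np.array([b[0]+np.cos(a)*p[0]-np.sin(a)*p[1],b[1]+np.sin(a)*p[0]+np.cos(a)*p[1],p[2]])
E
python3 - <<'E'
from h import *
c=robot.get_calibration("top")
px=(np.array([[250,132],[560,177],[523,425],[212,378]])+.5)/6-.5+[190,125]
L=np.array([[.075,.095,.092],[.075,-.095,.092],[-.075,-.095,.092],[-.075,.095,.092]])
s=least_squares(lambda b:(proj(c,[world(b,p) for p in L])-px).ravel(),[.5,0,0])
print(s.x,np.degrees(s.x[2]),s.fun.round(2))
W=[back(c,p,.092) for p in px]; print(np.round(W,4))
b=s.x
for n,p in dict(near=(-.069,0,.092),far=(.069,0,.092),left=(0,.089,.092),right=(0,-.089,.092)).items():
    w=world(b,p); print(n,w.round(4),np.hypot(*w[:2]), [robot.ik([w[0],w[1],z+robot.tip_reach],[180,0,y]) is not None for z in(.09,.2) for y in (0,90,-90)])
np.save("b.npy",b)
# scene check overlay
cs=robot.get_calibration("scene"); im=cv2.imread("pics/scene0.png")
for p in proj(cs,[world(b,p) for p in L]): cv2.circle(im,tuple(int(v) for v in p.round()),1,(0,0,255),-1)
cv2.imwrite("pics/crop1.png",cv2.resize(im[165:275,180:340],None,fx=5,fy=5))
E
```

```text
[ 0.57231548 -0.02190073 -0.16884462] -9.67408400271937 [ 0.46  0.82 -0.66  0.72 -0.19 -0.84  0.39 -0.64]
[[ 0.6654  0.0608  0.092 ]
 [ 0.6329 -0.1307  0.092 ]
 [ 0.4793 -0.1036  0.092 ]
 [ 0.512   0.0858  0.092 ]]
near [ 0.5043 -0.0103  0.092 ] 0.5044019822452589 [True, True, True, True, True, True]
far [ 0.6403 -0.0335  0.092 ] 0.6412097504791402 [True, True, True, True, True, True]
left [0.5873 0.0658 0.092 ] 0.5909498389373252 [True, True, True, True, True, True]
right [ 0.5574 -0.1096  0.092 ] 0.5680401320878807 [True, True, True, True, True, True]
```

View pics/crop1.png

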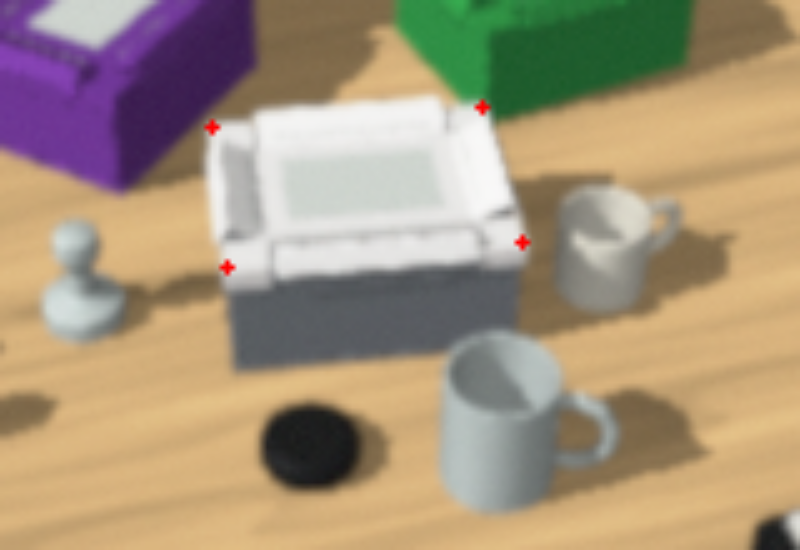

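The scene overlay agrees: the dots sit on the lid's top corners, with the lid skirt below them. I'll close the gripper and press the near section first.

```bash
cat >> h.py <<'E'
L=np.array([[.077,.097,.092],[.077,-.097,.092],[-.077,-.097,.092],[-.077,.097,.092]])
S=dict(near=(-.069,0,.092),far=(.069,0,.092),left=(0,.089,.092),right=(0,-.089,.092))
def press(b,n,hover=.13,zend=.0915):
    w=world(b,S[n]); y=np.degrees(b[2])+(90 if n in("left","right") else 0); T=robot.tip_reach
    robot.move_pose([w[0],w[1],hover+T],[180,0,y])
    g=robot.line_to([w[0],w[1],zend+T],vel=.04,guard=22)
    o=robot.observe(); print(n,g,"tipz",round(o["tool_pos"][2]-T,4),o["tool_pos"][:2].round(4),w[:2].round(4),o["ft_force"].round(1),"t",round(o["time"],2))
    robot.line_to([w[0],w[1],hover+T],vel=.12)
E
python3 - <<'E'
from h import *
b=np.load("b.npy"); robot.set_gripper(0)
w=world(b,S["near"]); robot.move_pose([w[0],w[1],.31],[180,0,np.degrees(b[2])])
press(b,"near"); print(robot.observe()["gripper_width"],robot.observe()["time"])
cv2.imwrite("pics/w1.png",robot.grab_frame("wrist"))
E
```

```text
near False tipz 0.092 [ 0.504  -0.0102] [ 0.5043 -0.0103] [-6.   1.7  9.2] t 4.58
0.00021605325424916533 5.05
```

View pics/w1.png

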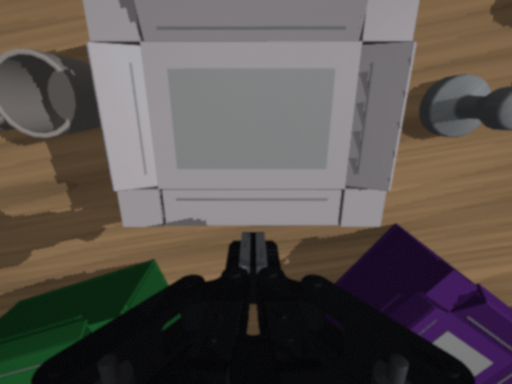

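The near section now lies flush with its corner pieces; the lid's near corners are at (124,227) and (383,225). The other three are still up. I'll check whether the box moved, then carry on.

Run:
```python
from h import *
b=np.load("b.npy"); c=robot.get_calibration("wrist")
A=back(c,(124,227),.092); B=back(c,(383,225),.092); d=A-B; a=np.arctan2(d[1],d[0])-np.pi/2
m=(A+B)/2; n=np.array([m[0]+.077*np.cos(a),m[1]+.077*np.sin(a),a])
print(A,B,np.linalg.norm(d),"box",n,"was",b)
```

```text
[0.51360527 0.08729634 0.092     ] [ 0.4828602  -0.10444498  0.092     ] 0.19419060609964778 box [ 0.57426155 -0.02076528 -0.15899321] was [ 0.57231548 -0.02190073 -0.16884462]
```

Run:
```python
from h import *
b=np.array([.5738,-.0211,-.162]); np.save("b1.npy",b)
for n in("left","far","right"): press(b,n)
w=world(b,(-.15,0,0)); robot.move_pose([w[0],w[1],.30],[180,0,np.degrees(b[2])])
robot.pause(.3); cv2.imwrite("pics/w2.png",robot.grab_frame("wrist"))
c=robot.get_calibration("wrist"); print(proj(c,[world(b,p) for p in L]).round(1),robot.observe()["time"])
```

```text
left False tipz 0.092 [0.5879 0.0668] [0.5882 0.0667] [-4.3  1.5  8.1] t 7.47
far False tipz 0.0921 [ 0.6417 -0.0322] [ 0.6419 -0.0322] [-2.6  0.8  7.3] t 10.35
right False tipz 0.092 [ 0.5593 -0.1088] [ 0.5594 -0.1089] [-3.9 -0.5  8. ] t 13.47
[[134.7 -88.1]
 [374.  -87.6]
 [350.7 110.5]
 [157.  110.2]] 15.7917
```

View pics/w2.png

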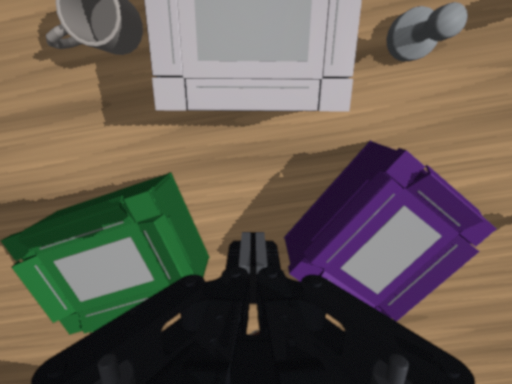

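The near, left and right sections look flush. The lid's near corners are at (154,110) and (351,110), as predicted. The far one is out of view, so I'll look from further forward.

Run:
```python
from h import *
b=np.load("b1.npy")
w=world(b,(-.04,0,0)); robot.move_pose([w[0],w[1],.33],[180,0,np.degrees(b[2])])
robot.pause(.3); c=robot.get_calibration("wrist"); cv2.imwrite("pics/w3.png",robot.grab_frame("wrist"))
print(proj(c,[world(b,p) for p in L]).round(1),robot.observe()["time"],robot.observe()["ft_force"].round(1))
```

```text
[[162.   65. ]
 [345.9  65.3]
 [331.5 201.3]
 [175.6 201.1]] 16.6833 [-1.1 -0.2 -0.5]
```

View pics/w3.png

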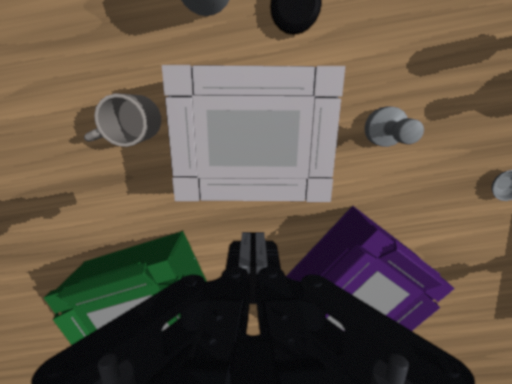

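All four sections are flush and evenly shaded, with straight rim edges. The lid corners, at (163,66), (344,66), (332,201) and (174,202), match the prediction to 1–2 px, and the cup, tamper and keg cap are still standing beside the box. The gripper is clear, so I'm handing in.

```bash
python3 -c "
from plant import robot
robot.job_done()"
```

```text
the job is handed in; nothing more can be done
```

All four rim sections of the grey box's lid appear shut, and I handed the job in at about 17 s of the 45 s allowed. I pressed each one once with the closed fingertips, in the order near, left, far, right. Each press took the fingertips down to lid height, with a push of about 7–9 N upward on the tool and up to 6 N sideways. The 22 N force guard never tripped.

- **Sections:** the last wrist picture shows all four flush with the lid, with straight edges. I could only judge this by eye, since the joint angles can't be read.
- **Box:** the lid corners were within about 2 px of where I expected them. My estimates of its position before and after the first press differ by about 2 mm and 0.6°, which could be measuring error or a tiny shift.
- **Other things:** the cup, tamper and keg cap were standing beside the box in the last picture. The jug and spoon are only partly visible there, and the bottle and plastic cup are out of view. I did not measure any of their positions again, but the arm's path stayed clear of them.

No check failed, and the tool force read about zero (1 N) when I handed in.

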